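# Nest the workshop pots in the caddy and put the lid on

## Robot

A 7-joint arm with a two-finger parallel gripper is mounted at the origin on the work surface. World frame = base frame: x ahead of the robot, y to its left, z up, the work surface at z = 0. Lengths are in mm, angles in degrees, forces in N, time in s.
With the tool pointing down it reaches from about 350 to 900 mm from the base axis. Payload 7.2 kg.
Tool frame: the origin (TCP) lies midway between the tips of the shut fingers; the grasp point (between the pads) lies 19 mm behind it; z points along the fingers, y is the line along which they close (so a half turn about z gives the same grasp; the last joint's range is limited). The gripper opens to 85 mm and grips with 20 to 120 N. Pads are 22 mm wide; open, the fingers measure 114 mm over their backs; the gripper's body (76 mm by 85 mm) begins 54 mm behind the grasp point. The pads swing forward as they close: fully open they stand 13 mm farther back than shut.
Start: joints at [66.165, 23.554, -0.728, 91.456, 0.321, 64.991, -4.71], TCP at [213.007, -587.585, 231.297] pointing down, gripper open.
Joint ranges: [-169.25, 169.25], [-16.82, 113.86], [-84.01, 82.57], [7.8, 145.47], [-59.2, 239.2], [7.22, 106.19], [-163.78, 163.78]. Speed limits (degrees/s): [136.94, 136.94, 172.46, 172.46, 180, 180, 180].

## Interface

Orientations are given as a 3x3 rotation matrix whose columns are the frame's x, y, z axes.
In Python, from workcell import env gives the robot as it stands. The module is installed in compiled form; this text tells all that it offers.
- The arm moves only by the shell command python3 -m crank 'ROWS'. ROWS is JSON, a list of rows, each an object with "slide": the shift along the tool's x, y, z in mm, a list of three; "rot": the turn, a rotation vector about the tool's x, y, z in rad, a list of three; "claw": the closure, from 0 (fully open) to 1 (shut). A call has 1 to 5 rows; each row is the pose to reach, as a shift and turn from the pose commanded when the call began, along the tool's axes at that moment; what a row does not reach only later rows make up. A row lasts 1/10 s, in which the tool goes at most 50 mm and 8.59 degrees, less where a joint would pass 70% of its speed; a pose out of reach is approached as far as the arm can. A call with a gripper value outside its range is refused whole. The fingers move at their own pace and stop on an object; the grip force is fixed at half the most. Time passes only in rows, so rows that repeat a pose let the fingers close. It gives the time, the measured TCP pose, the force, the opening and the grip force at its end, in the units of the state.
- env.get_obs(): the state, without advancing time (a new reading comes with each control period).
- env.get_image(name): name is "scene" or "top"; returns a dict with "pixels" (420x560x3 uint8, blue, green, red), "fx", "fy", "cx", "cy" (pixels), "R" (3x3) and "t" (3): a world point X has camera coordinates R X + t. Camera axes: x right, y down, z forward; pixel columns grow to the right and rows downward; lengths in mm; the calibration is good to about 2 mm. A picture is of the moment at which its call begins. There is no depth.
- env.sign_off(): hands the job in; it is judged then, once.
Trained networks look in the newest picture that a camera, given by its name, has taken for a name from the list of things; names that differ only in an ending like _2 or _b are one class to them, and where a whole thing is asked for, a point or a joint stands for the part that bears it (a point fixed in the world has none). Each returns a list of dicts, best first, with "conf" (0 to 1); they miss things now and then, are a little off and sometimes report something else, mostly with a low value. They report only what shows in the picture. A call takes as long as a camera call.
- env.look_for(camera, name): "box" ([left, top, right, bottom] in pixels, round what is visible of it).
- env.place_of(camera, name): "at" ([column, row] in pixels: a listed point, or the origin of a listed thing).
The state is a dict: "time": time; "joint_pos": joint angles; "dq": joint speeds; "joint_efforts": joint torques, N m; "tool_pos": TCP position; "ee_rot": TCP orientation; "force": force on the tool from outside, world axes, zero at the start; "moment": the same for the moment, N m; "opening": opening from 0.0 (shut) to 1.0 (fully open); "grasp_force": force on a finger pad.
Only numpy, scipy, OpenCV 4.12 (cv2) and the standard library are available. Lean on these libraries where they do the work, as an engineer would, in place of code of your own. Each camera call takes 0.05 s, during which the arm holds its last target. There are 200 camera calls.

## Task

Clear up after the collage workshop: nest the three loose steel pots, one after another, into the pot standing in the wooden desk caddy so that they make one straight stack, each fully home, and close the top pot with the steel lid, rim down in its mouth. Lower everything into place rather than dropping it, and leave the ink bottle, the glue stick and the stamp standing where they are.

Things in the scene. Friction and masses are not known exactly. Their poses are not given: they have to be found in the camera images.
- caddy: low plywood desk caddy, fixed, 244 (its x) by 74 mm (its y), walls 40 mm high. Three compartments along x: at the -x end upright paint brushes (tops up to 175 mm above the table, 60 to 110 mm to -x of the caddy's centre, within 28 mm of its centre line); in the middle the square pot compartment, 64 mm inside; at the +x end odds and ends below 40 mm. Origin: centre of the underside
- caddy_pocket (a point): centre of the floor of the caddy's pot compartment, 6 mm above the table; axes as the caddy's
- base_pot: plain steel pot, mouth up, 62 mm high, about 0.11 kg; top 26 mm: straight collar, 62 mm outside, 57 mm inside diameter; below, a shoulder steps in to 54 mm, tapering to 40 mm at the base. Nested, its shoulder rests on the lower pot's rim: 26 mm higher than that pot, 2 mm side play. Origin: centre of underside, z up. Stands in the caddy pocket, 6 mm up, loose by 5 mm: bottom of the stack
- pot1: plain steel pot, mouth up, 62 mm high, about 0.11 kg; top 26 mm: straight collar, 62 mm outside, 57 mm inside diameter; below, a shoulder steps in to 54 mm, tapering to 40 mm at the base. Nested, its shoulder rests on the lower pot's rim: 26 mm higher than that pot, 2 mm side play. Origin: centre of underside, z up. Starts upright, loose on the table among the clutter
- pot2: plain steel pot, mouth up, 62 mm high, about 0.11 kg; top 26 mm: straight collar, 62 mm outside, 57 mm inside diameter; below, a shoulder steps in to 54 mm, tapering to 40 mm at the base. Nested, its shoulder rests on the lower pot's rim: 26 mm higher than that pot, 2 mm side play. Origin: centre of underside, z up. Starts upright, loose on the table among the clutter
- pot3: plain steel pot, mouth up, 62 mm high, about 0.11 kg; top 26 mm: straight collar, 62 mm outside, 57 mm inside diameter; below, a shoulder steps in to 54 mm, tapering to 40 mm at the base. Nested, its shoulder rests on the lower pot's rim: 26 mm higher than that pot, 2 mm side play. Origin: centre of underside, z up. Starts upright, loose on the table among the clutter
- lid: steel lid, 44 mm high, about 0.09 kg: skirt 10 mm deep, 51 mm in diameter, tapering to 46 mm at its lower edge; flange 62 mm wide above it (10 to 14 mm up); round knob 22 mm in diameter, 31 to 44 mm up, on a 12 mm stem. Starts rim down on the table. On a pot the flange rests on its rim: underside 52 mm above that pot's. Origin: centre of the skirt's underside, z up
- ink_bottle: small loose amber ink bottle, 44 mm in diameter, 59 mm high, black cap; bystander. Origin: centre of the underside
- glue_stick: loose glue stick standing upright, 24 mm in diameter, 75 mm high, easily tipped; bystander. Origin: centre of the underside
- stamp: loose wooden hand stamp, block 34 mm (its x) by 62 mm (its y) by 22 mm high with a turned handle 26 mm thick up to 72 mm; bystander. Origin: centre of the underside
- case_front (a point): foot of the middle of the near (-x) face of a white metal pencil case that lies shut, fixed: the case reaches 200 mm from here along +x of this frame, 150 mm to either side along y, and is 64 mm high; small catches and a handle stand out 6 mm from the near face

How it is judged:
By the outcome, as a careful person would: the job done as asked, in the order asked, and still so for the second after the job is handed in, with the robot touching nothing.
It also fails if it takes over 72 s, if anything falls off the work surface, if the arm or the gripper's body presses on something with over 40 N, if the wrist force passes 120 N, or if a joint passes its speed limit or range.

## Working session

There is one attempt and no reset: what is moved stays moved. The work goes in short steps, Python scripts to look and compute and a shell command to move; the robot and the scene stay as the last step left them, time stands still between calls to the robot, and variables do not carry over. Pictures are saved under pics/ and viewed, at most 10 in all, crops included, and the job is handed in when it is done.

```bash
mkdir -p pics
cat > h.py <<'E'
import numpy as np, cv2
from workcell import env
def ray(im,p,z):
    R=np.array(im["R"]);t=np.array(im["t"]);C=-R.T@t
    d=R.T@np.array([(p[0]-im["cx"])/im["fx"],(p[1]-im["cy"])/im["fy"],1])
    return C+d*(z-C[2])/d[2]
def proj(im,X):
    c=np.array(im["R"])@np.array(X)+np.array(im["t"])
    return [im["fx"]*c[0]/c[2]+im["cx"],im["fy"]*c[1]/c[2]+im["cy"]]
E
python3 - <<'E'
from h import *
ims={}
for c in("top","scene"):
    im=ims[c]=env.get_image(c); cv2.imwrite(f"pics/{c}0.png",im["pixels"])
    R=np.array(im["R"]);print(c,np.round(-R.T@np.array(im["t"])),np.round(R,2).tolist(),im["fx"])
Z=dict(caddy=0,caddy_pocket=6,base_pot=6,pot1=0,lid=0,ink_bottle=0,glue_stick=0,stamp=0,case_front=0)
for n,z in Z.items():
  for c in ims:
    for d in env.place_of(c,n)[:5]:
        print(n,c,round(d["conf"],2),np.round(d["at"]),np.round(ray(ims[c],d["at"],z)[:2]))
o=env.get_obs();print(o["time"],o["tool_pos"],np.round(o["ee_rot"],3).tolist(),o["force"])
E
```

```text
top [396. -50. 863.] [[-0.0, -1.0, -0.0], [-0.98, 0.0, -0.18], [0.18, 0.0, -0.98]] 398.11612750196593
scene [1268.   24.  725.] [[-0.1, 0.99, 0.01], [0.68, 0.08, -0.73], [-0.72, -0.06, -0.69]] 441.138044122784
caddy top 0.71 [143. 205.] [569. 258.]
caddy top 0.18 [420. 216.] [ 542. -352.]
caddy scene 0.72 [413. 237.] [558. 265.]
caddy scene 0.69 [411. 240.] [569. 259.]
caddy_pocket top 0.89 [142. 203.] [573. 257.]
caddy_pocket top 0.21 [146. 205.] [569. 249.]
caddy_pocket scene 0.68 [414. 236.] [561. 265.]
base_pot top 0.7 [305. 153.] [ 686. -101.]
base_pot top 0.58 [138. 201.] [579. 268.]
base_pot scene 0.87 [415. 244.] [586. 265.]
pot1 top 0.71 [308. 155.] [ 685. -109.]
pot1 top 0.56 [393. 273.] [ 419. -286.]
pot1 top 0.55 [419. 212.] [ 552. -352.]
pot1 scene 0.89 [191. 181.] [ 422. -279.]
pot1 scene 0.6 [309. 204.] [477.  26.]
lid top 0.56 [294. 182.] [621. -77.]
lid scene 0.96 [255. 246.] [627. -86.]
ink_bottle top 0.71 [357. 267.] [ 432. -209.]
ink_bottle scene 0.57 [211. 185.] [ 433. -226.]
glue_stick top 0.55 [145. 205.] [570. 254.]
glue_stick top 0.53 [440. 189.] [ 604. -402.]
glue_stick scene 0.73 [120. 228.] [ 605. -399.]
stamp top 0.6 [281. 256.] [457. -46.]
stamp top 0.58 [442. 190.] [ 602. -406.]
stamp scene 0.59 [284. 199.] [465. -37.]
case_front top 0.62 [304. 150.] [ 696. -100.]
1.0 [ 213.0090967  -587.56580233  231.29332853] [[0.94, 0.341, 0.0], [0.341, -0.94, 0.0], [0.0, -0.0, -1.0]] [0.77417688 0.77555588 0.42707089]
```

View pics/top0.png

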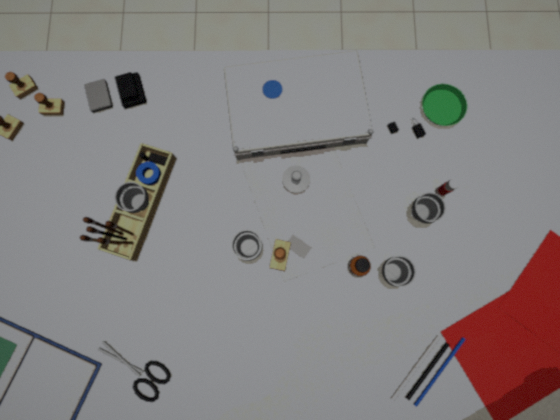

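View pics/scene0.png

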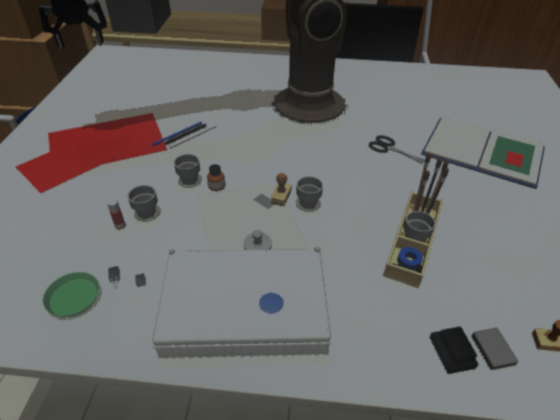

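The top picture shows loose pots at about (248,246), (397,272) and (427,209), the lid at (296,180), the ink bottle at (359,266), the stamp at (281,254) and the glue stick at (445,188). The caddy is at (140,203) with its brush end lower left, so its x axis has a yaw of about -20°. The scene view agrees. Next I'll refine the positions by fitting the rims in both cameras.

```bash
cat >> h.py <<'E'
from scipy.optimize import differential_evolution
from scipy.ndimage import map_coordinates
def grad(im):
    g=cv2.GaussianBlur(im["pixels"].astype(np.float32),(0,0),1.0)
    m=0
    for c in range(3): m=np.maximum(m,np.hypot(cv2.Sobel(g[...,c],-1,1,0),cv2.Sobel(g[...,c],-1,0,1)))
    return np.minimum(m,150)
def samp(im,G,P):
    c=P@np.array(im["R"]).T+np.array(im["t"])
    return map_coordinates(G,[im["fy"]*c[:,1]/c[:,2]+im["cy"],im["fx"]*c[:,0]/c[:,2]+im["cx"]],order=1).mean()
A=np.linspace(0,2*np.pi,72,endpoint=False)
def circ(v,rz): return np.vstack([np.c_[v[0]+r*np.cos(A),v[1]+r*np.sin(A),0*A+z] for r,z in rz])
def fit(ims,x0,shape,rad):
    gs=[(im,grad(im)) for im in ims]
    f=lambda v:-sum(samp(im,G,shape(v)) for im,G in gs)
    r=differential_evolution(f,[(a-b,a+b) for a,b in zip(x0,rad)],seed=1,tol=1e-4,popsize=12)
    return np.round(r.x,1),round(r.fun,1)
def rect(v):
    s=np.linspace(-1,1,60);o=0*s+1
    P=np.vstack([np.c_[122*s,37*o],np.c_[122*s,-37*o],np.c_[122*o,37*s],np.c_[-122*o,37*s]])
    c,q=np.cos(v[2]),np.sin(v[2])
    return np.c_[v[0]+c*P[:,0]-q*P[:,1],v[1]+q*P[:,0]+c*P[:,1],0*P[:,0]+40]
E
python3 - <<'E'
from h import *
ims=[env.get_image(c) for c in("top","scene")]
for n,x0,rz in [("A",(477,26),[(31,62),(28.5,62)]),("B",(420,-283),[(31,62),(28.5,62)]),("C",(552,-352),[(31,62),(28.5,62)]),
  ("base",(573,262),[(31,68),(28.5,68)]),("lid",(624,-82),[(31,14),(11,44)]),("ink",(432,-216),[(22,20)]),("glue",(604,-400),[(12,75)])]:
    print(n,*[fit(i,x0,lambda v:circ(v,rz),(14,14)) for i in (ims,ims[:1],ims[1:])])
for i in (ims,ims[:1],ims[1:]): print("caddy",fit(i,(566,260,-.35),rect,(15,15,.15)))
# blue/white case near face: print stamp & case corners
print("case near corners z64",[np.round(ray(ims[0],p,64)) for p in((237,150),(369,135))])
print("stamp handle z72",ray(ims[0],(280,254),72))
E
```

```text
A (array([476.7,  22.3]), np.float64(-182.9)) (array([466.3,  17.3]), np.float64(-82.3)) (array([477.6,  22.1]), np.float64(-106.5))
B (array([ 423.1, -282.8]), np.float64(-217.3)) (array([ 422.4, -282.6]), np.float64(-111.1)) (array([ 424.4, -283.6]), np.float64(-108.5))
C (array([ 552.1, -352.4]), np.float64(-221.8)) (array([ 551.4, -351.9]), np.float64(-119.7)) (array([ 554.4, -352.7]), np.float64(-107.4))
base (array([575.1, 261.7]), np.float64(-203.2)) (array([574.2, 261.6]), np.float64(-122.6)) (array([577.6, 262.4]), np.float64(-85.8))
lid (array([627.2, -80.4]), np.float64(-99.3)) (array([618.4, -79.3]), np.float64(-55.2)) (array([627.7, -80. ]), np.float64(-59.4))
ink (array([ 432.8, -210.7]), np.float64(-240.2)) (array([ 434. , -210.1]), np.float64(-150.0)) (array([ 422.6, -215.5]), np.float64(-104.0))
glue (array([ 590., -386.]), np.float64(-149.6)) (array([ 590., -386.]), np.float64(-114.5)) (array([ 618. , -389.3]), np.float64(-116.6))
caddy (array([ 5.743e+02,  2.601e+02, -3.000e-01]), np.float64(-238.6))
caddy (array([ 5.730e+02,  2.596e+02, -3.000e-01]), np.float64(-129.7))
caddy (array([ 5.756e+02,  2.606e+02, -3.000e-01]), np.float64(-114.5))
case near corners z64 [array([674.,  45.,  64.]), array([ 706., -234.,   64.])]
stamp handle z72 [455.36567068 -45.28557946  72.        ]
```

```bash
cat >> h.py <<'E'
from scipy.spatial.transform import Rotation as Ro
def plan(*wps):
    "wps: (x,y,z,yaw of tool x), each relative to the one before, tool axes there"
    o=env.get_obs();p=np.array(o["tool_pos"]);R=np.array(o["ee_rot"])
    print(round(o["time"],2),np.round(p,1),"yaw",round(np.degrees(np.arctan2(R[1,0],R[0,0])),1),"F",np.round(o["force"],1),"open",round(float(o["opening"]),3),"grip",np.round(o["grasp_force"],1))
    for x,y,z,w in wps:
        c,s=np.cos(np.radians(w)),np.sin(np.radians(w))
        T=np.array([[c,s,0],[s,-c,0],[0,0,-1.]])
        d=np.array([x,y,z])-p
        print((x,y,z,w),"slide",np.round(R.T@d,1),"rot",np.round(Ro.from_matrix(R.T@T).as_rotvec(),3),"rows",round(np.linalg.norm(d)/50,1));p=np.array([x,y,z]);R=T
E
python3 -c "
from h import *
plan((400,-460,150,-17),(552.5,-352.3,110,-17),(552.5,-352.3,26,-17))"
```

```text
1.1 [ 213.  -587.6  231.3] yaw 19.9 F [-0.6 -1.1 -0.8] open 0.997 grip 0.0
(400, -460, 150, -17) slide [219.3 -56.2  81.3] rot [ 0.    -0.     0.645] rows 4.8
(552.5, -352.3, 110, -17) slide [ 114.3 -147.6   40. ] rot [0. 0. 0.] rows 3.8
(552.5, -352.3, 26, -17) slide [ 0.  0. 84.] rot [0. 0. 0.] rows 1.7
```

```bash
python3 -m crank '[{"slide":[44,-11,16],"rot":[0,0,0.129],"claw":0},{"slide":[88,-22,32],"rot":[0,0,0.258],"claw":0},{"slide":[132,-34,49],"rot":[0,0,0.387],"claw":0},{"slide":[175,-45,65],"rot":[0,0,0.516],"claw":0},{"slide":[219.3,-56.2,81.3],"rot":[0,0,0.645],"claw":0}]'
python3 -c "
from h import *
plan((552.5,-352.3,110,-17),(552.5,-352.3,26,-17))"
```

```text
time: 1.6
tool_pos: [401.2, -459.1, 149.6]
ee_rot: [[0.954, -0.298, 0.0], [-0.298, -0.954, -0.001], [0.0, 0.0, -1.0]]
force: [0.2, -0.9, -0.1]
opening: 1.002
grasp_force: 0.0
1.6 [ 401.2 -459.1  149.6] yaw -17.4 F [ 0.2 -0.9 -0.1] open 1.002 grip 0.0
(552.5, -352.3, 110, -17) slide [ 112.5 -147.1   39.6] rot [ 0.    -0.    -0.006] rows 3.8
(552.5, -352.3, 26, -17) slide [ 0.  0. 84.] rot [0. 0. 0.] rows 1.7
```

```bash
python3 -m crank '[{"slide":[28,-37,10],"rot":[0,0,0],"claw":0},{"slide":[57,-75,20],"rot":[0,0,0],"claw":0},{"slide":[85,-112,30],"rot":[0,0,0],"claw":0},{"slide":[112.5,-147.1,39.6],"rot":[0,0,0],"claw":0},{"slide":[112.5,-147.1,39.6],"rot":[0,0,0],"claw":0}]' | head -2
python3 -c "
from h import *
plan((552.5,-352.3,26,-17))
im=env.get_image('scene');cv2.imwrite('pics/s1.png',cv2.resize(im['pixels'][120:300,40:280],None,fx=3,fy=3))"
```

```text
time: 2.1
tool_pos: [556.5, -344.5, 108.7]
2.1 [ 556.5 -344.5  108.7] yaw -16.5 F [0.9 0.8 0.2] open 1.0 grip 0.0
(552.5, -352.3, 26, -17) slide [-1.7  9.  82.6] rot [-0.005 -0.     0.01 ] rows 1.7
```

View pics/s1.png

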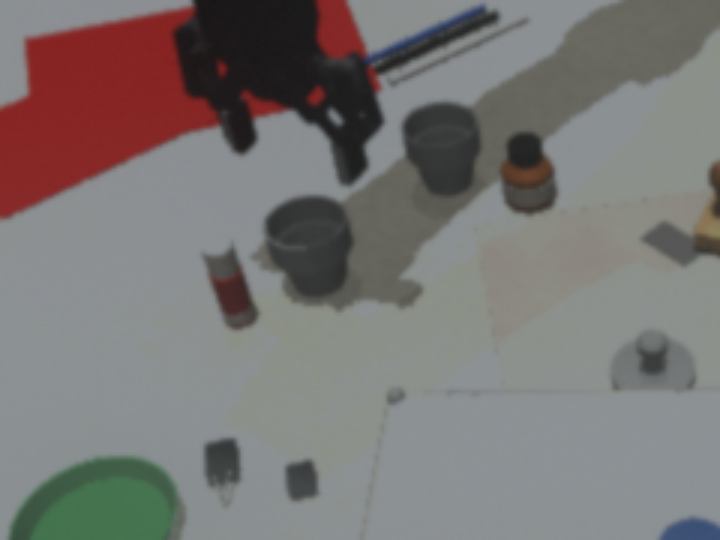

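The crop shows the open fingertips at about full-image (120,167) and (157,178), with the pot rim at (143,193), and the bystanders are all standing. I'll check the tip position by projection.

```bash
python3 -c "
from h import *
im=env.get_image('scene')
print(proj(im,(556.5,-344.5,121)),proj(im,(552.5,-352.3,62)))
plan((552.5,-352.3,60,-17),(552.5,-352.3,26,-17))"
```

```text
[np.float64(139.37998443244322), np.float64(174.59803593793453)] [np.float64(141.96355962961167), np.float64(193.63266785901055)]
2.2 [ 551.6 -350.8  109.7] yaw -16.8 F [-1.1 -0.2 -0.4] open 1.004 grip 0.0
(552.5, -352.3, 60, -17) slide [ 1.4  1.2 49.7] rot [-0.     0.001  0.003] rows 1.0
(552.5, -352.3, 26, -17) slide [ 0.  0. 34.] rot [0. 0. 0.] rows 0.7
```

```bash
python3 -m crank '[{"slide":[0,0,30],"rot":[0,0,0],"claw":0},{"slide":[0,0,60],"rot":[0,0,0],"claw":0},{"slide":[0,0,84],"rot":[0,0,0],"claw":0},{"slide":[0,0,84],"rot":[0,0,0],"claw":0},{"slide":[0,0,84],"rot":[0,0,0],"claw":1}]'
python3 -m crank '[{"slide":[0,0,0],"rot":[0,0,0],"claw":1},{"slide":[0,0,0],"rot":[0,0,0],"claw":1},{"slide":[0,0,0],"rot":[0,0,0],"claw":1},{"slide":[0,0,0],"rot":[0,0,0],"claw":1}]'
python3 -c "
from h import *
plan((552.5,-352.3,145,-17),(540,-120,145,-17),(531,119,145,-17),(575.5,261.8,145,-17))"
```

```text
time: 2.7
tool_pos: [549.8, -353.7, 27.0]
ee_rot: [[0.956, -0.295, -0.0], [-0.295, -0.956, -0.0], [-0.0, 0.001, -1.0]]
force: [-0.3, -1.8, 0.3]
opening: 0.858
grasp_force: 0.0
time: 3.1
tool_pos: [551.6, -353.6, 28.6]
ee_rot: [[0.956, -0.293, 0.003], [-0.293, -0.956, -0.002], [0.003, 0.001, -1.0]]
force: [-1.3, -0.9, 6.7]
opening: 0.714
grasp_force: 65.7
3.1 [ 551.6 -353.6   28.6] yaw -17.1 F [-1.3 -0.9  6.7] open 0.714 grip 65.7
(552.5, -352.3, 145, -17) slide [   0.8   -1.3 -116.4] rot [ 0.001 -0.003 -0.001] rows 2.3
(540, -120, 145, -17) slide [ -79.9 -218.5    0. ] rot [0. 0. 0.] rows 4.7
(531, 119, 145, -17) slide [ -78.5 -225.9    0. ] rot [0. 0. 0.] rows 4.8
(575.5, 261.8, 145, -17) slide [   0.8 -149.6    0. ] rot [0. 0. 0.] rows 3.0
```

```bash
python3 -m crank '[{"slide":[0,0,-20],"rot":[0,0,0],"claw":1},{"slide":[0,0,-50],"rot":[0,0,0],"claw":1},{"slide":[0,0,-85],"rot":[0,0,0],"claw":1},{"slide":[0,0,-119],"rot":[0,0,0],"claw":1},{"slide":[-8,-20,-119],"rot":[0,0,0],"claw":1}]'|sed -n 2p
python3 -m crank '[{"slide":[-12,-33,0],"rot":[0,0,0],"claw":1},{"slide":[-28,-76,0],"rot":[0,0,0],"claw":1},{"slide":[-44,-120,0],"rot":[0,0,0],"claw":1},{"slide":[-60,-163,0],"rot":[0,0,0],"claw":1},{"slide":[-72,-198,0],"rot":[0,0,0],"claw":1}]'|sed -n 2p
python3 -m crank '[{"slide":[-16,-45,0],"rot":[0,0,0],"claw":1},{"slide":[-32,-90,0],"rot":[0,0,0],"claw":1},{"slide":[-48,-135,0],"rot":[0,0,0],"claw":1},{"slide":[-64,-180,0],"rot":[0,0,0],"claw":1},{"slide":[-78.5,-226,0],"rot":[0,0,0],"claw":1}]'|sed -n 2p
python3 -m crank '[{"slide":[0.5,-45,0],"rot":[0,0,0],"claw":1},{"slide":[0.8,-90,0],"rot":[0,0,0],"claw":1},{"slide":[0.8,-125,0],"rot":[0,0,0],"claw":1},{"slide":[0.8,-149.6,0],"rot":[0,0,0],"claw":1},{"slide":[0.8,-149.6,0],"rot":[0,0,0],"claw":1}]'|sed -n 2p
python3 -c "
from h import *
ims=[env.get_image(c) for c in('top','scene')]
plan((575.5,261.8,90,-17),(575.5,261.8,58,-17))
cv2.imwrite('pics/s2.png',np.hstack([cv2.resize(ims[1]['pixels'][130:290,340:480],None,fx=2.7,fy=2.7),cv2.resize(ims[0]['pixels'][120:280,60:200],None,fx=2.7,fy=2.7)]))"
```

```text
tool_pos: [550.8, -335.6, 151.6]
tool_pos: [537.7, -117.5, 146.2]
tool_pos: [528.8, 120.3, 146.3]
tool_pos: [573.4, 266.4, 145.8]
5.2 [573.4 261.6 145.5] yaw -17.0 F [-0.4  0.6 -0.6] open 0.709 grip 65.4
(575.5, 261.8, 90, -17) slide [ 1.9 -0.8 55.5] rot [ 0.    -0.     0.001] rows 1.1
(575.5, 261.8, 58, -17) slide [ 0.  0. 32.] rot [0. 0. 0.] rows 0.6
```

View pics/s2.png

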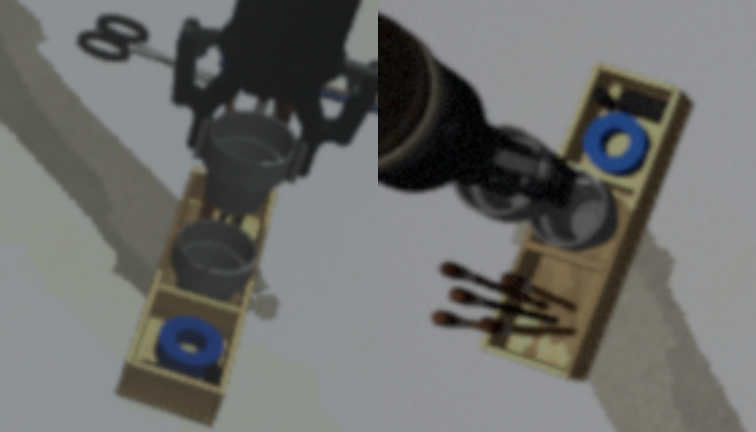

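The held pot is upright: its rim is at crop (250,145), with the base pot rim at (215,250) and the brushes off to the side. I'll measure its offset with the same camera.

```bash
python3 -c "
from h import *
im=env.get_image('scene')
print(fit([im],(574,262),lambda v:circ(v,[(31,179),(28.5,179)]),(8,8)),fit([im],(576,262),lambda v:circ(v,[(31,68),(28.5,68)]),(8,8)))
plan()"
```

```text
(array([569.4, 261.7]), np.float64(-69.0)) (array([568. , 269.5]), np.float64(-69.6))
5.25 [573.6 260.5 145.5] yaw -17.1 F [-0.5 -0.9 -0.9] open 0.715 grip 65.4
```

```bash
python3 -m crank '[{"slide":[1.6,-0.8,20],"rot":[0,0,0],"claw":1},{"slide":[1.6,-0.8,40],"rot":[0,0,0],"claw":1},{"slide":[1.6,-0.8,56],"rot":[0,0,0],"claw":1},{"slide":[1.6,-0.8,66],"rot":[0,0,0],"claw":1},{"slide":[1.6,-0.8,70],"rot":[0,0,0],"claw":1}]'|sed -n '2p;4p'
python3 -m crank '[{"slide":[0,0,3],"rot":[0,0,0],"claw":1},{"slide":[0,0,6],"rot":[0,0,0],"claw":1},{"slide":[0,0,9],"rot":[0,0,0],"claw":1},{"slide":[0,0,9],"rot":[0,0,0],"claw":1}]'|sed -n '2p;4p'
```

```text
tool_pos: [575.2, 260.2, 74.7]
force: [-0.3, 0.2, -1.2]
tool_pos: [575.4, 261.8, 66.4]
force: [-0.7, -0.0, -1.3]
```

```bash
python3 -m crank '[{"slide":[0,0,2],"rot":[0,0,0],"claw":1},{"slide":[0,0,4],"rot":[0,0,0],"claw":1},{"slide":[0,0,4],"rot":[0,0,0],"claw":1}]'|sed -n '2p;4p'
python3 -m crank '[{"slide":[0,0,1],"rot":[0,0,0],"claw":1},{"slide":[0,0,2],"rot":[0,0,0],"claw":1},{"slide":[0,0,2],"rot":[0,0,0],"claw":1}]'|sed -n '2p;4p'
```

```text
tool_pos: [575.7, 262.6, 62.8]
force: [-0.4, -0.4, 2.1]
tool_pos: [576.6, 263.4, 62.1]
force: [-1.0, 1.7, 9.4]
```

```bash
python3 -m crank '[{"slide":[0,0,2],"rot":[0,0,0],"claw":1},{"slide":[0,0,2],"rot":[0,0,0],"claw":1}]'|sed -n '2p;4p'
python3 -c "
from h import *
ims=[env.get_image(c) for c in('top','scene')]
plan()
cv2.imwrite('pics/s3.png',cv2.resize(ims[1]['pixels'][170:270,350:470],None,fx=5,fy=5,interpolation=cv2.INTER_CUBIC))"
```

```text
tool_pos: [576.8, 263.4, 61.7]
force: [-5.2, 0.7, 21.2]
7.05 [576.8 263.5  61.7] yaw -17.0 F [-5.4 -0.5 20.8] open 0.709 grip 74.1
```

View pics/s3.png

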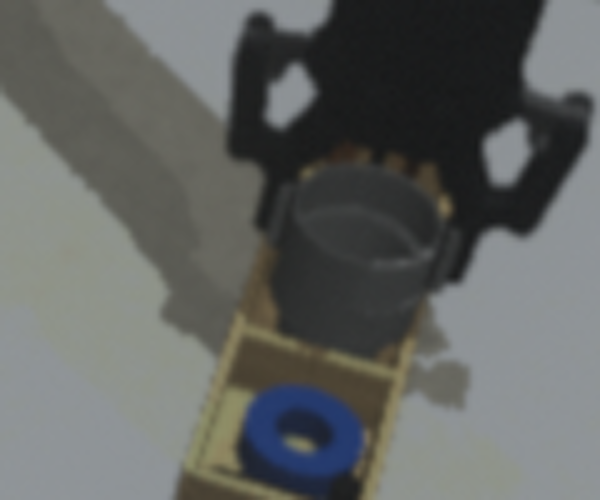

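The crop shows the held pot continuing straight out of the base pot, with the collar rim at about (370,215) in the crop and no tilt. It is firmly home at 21 N. I'll ease off and release.

```bash
python3 -m crank '[{"slide":[0,0,-2.5],"rot":[0,0,0],"claw":1},{"slide":[0,0,-2.5],"rot":[0,0,0],"claw":0},{"slide":[0,0,-2.5],"rot":[0,0,0],"claw":0},{"slide":[0,0,-2.5],"rot":[0,0,0],"claw":0},{"slide":[0,0,-2.5],"rot":[0,0,0],"claw":0}]'|sed -n '2p;4,5p'
python3 -m crank '[{"slide":[0,0,-20],"rot":[0,0,0],"claw":0},{"slide":[0,0,-50],"rot":[0,0,0],"claw":0},{"slide":[0,0,-85],"rot":[0,0,0],"claw":0},{"slide":[0,40,-85],"rot":[0,0,0],"claw":0},{"slide":[0,85,-85],"rot":[0,0,0],"claw":0}]'|sed -n '2p'
python3 -c "
from h import *
plan((530,0,145,3),(480,-230,125,23),(423.3,-283,110,40))
im=env.get_image('scene')
print(fit([im],(576,262),lambda v:circ(v,[(31,94),(28.5,94)]),(10,10)),env.place_of('scene','pot1')[:4])"
```

```text
tool_pos: [575.3, 261.4, 60.4]
force: [-0.4, 0.4, -0.9]
opening: 1.003
tool_pos: [550.8, 181.5, 146.8]
8.05 [550.8 181.5 146.8] yaw -16.8 F [ 0.7 -1.5 -0.9] open 0.998 grip 0.0
(530, 0, 145, 3) slide [ 32.7 179.8   1.5] rot [-0.002 -0.002 -0.346] rows 3.7
(480, -230, 125, 23) slide [-62.  227.1  20. ] rot [ 0.     0.    -0.349] rows 4.7
(423.3, -283, 110, 40) slide [-72.9  26.6  15. ] rot [ 0.     0.    -0.297] rows 1.6
(array([579.7, 260.2]), np.float64(-76.6)) [{'at': [307.8, 199.0], 'conf': 0.91}, {'at': [414.7, 235.3], 'conf': 0.84}]
```

```bash
python3 -m crank '[{"slide":[7,36,0],"rot":[0,0,-0.07],"claw":0},{"slide":[14,73,0],"rot":[0,0,-0.14],"claw":0},{"slide":[21,110,0],"rot":[0,0,-0.21],"claw":0},{"slide":[27,146,0],"rot":[0,0,-0.28],"claw":0},{"slide":[32.7,179.8,1.5],"rot":[0,0,-0.346],"claw":0}]'|sed -n '2p'
python3 -m crank '[{"slide":[-12,45,4],"rot":[0,0,-0.07],"claw":0},{"slide":[-24,91,8],"rot":[0,0,-0.14],"claw":0},{"slide":[-37,136,12],"rot":[0,0,-0.21],"claw":0},{"slide":[-50,182,16],"rot":[0,0,-0.28],"claw":0},{"slide":[-62,227.1,20],"rot":[0,0,-0.349],"claw":0}]'|sed -n '2p'
python3 -m crank '[{"slide":[-30,11,5],"rot":[0,0,-0.1],"claw":0},{"slide":[-60,22,10],"rot":[0,0,-0.2],"claw":0},{"slide":[-73,26.6,15],"rot":[0,0,-0.297],"claw":0},{"slide":[-73,26.6,15],"rot":[0,0,-0.297],"claw":0},{"slide":[-73,26.6,15],"rot":[0,0,-0.297],"claw":0}]'|sed -n '2p'
python3 -c "
from h import *
plan((423.3,-283,26,40))"
```

```text
tool_pos: [529.0, -2.6, 144.3]
tool_pos: [477.8, -232.7, 124.2]
tool_pos: [421.9, -283.3, 109.4]
9.65 [ 421.9 -283.3  109.4] yaw 39.6 F [ 1.   1.1 -0.1] open 1.0 grip 0.0
(423.3, -283, 26, 40) slide [ 1.2  0.7 83.4] rot [-0.    -0.001 -0.007] rows 1.7
```

```bash
python3 -m crank '[{"slide":[1.2,0.7,30],"rot":[0,0,0],"claw":0},{"slide":[1.2,0.7,60],"rot":[0,0,0],"claw":0},{"slide":[1.2,0.7,83],"rot":[0,0,0],"claw":0},{"slide":[1.2,0.7,83],"rot":[0,0,0],"claw":0},{"slide":[1.2,0.7,83],"rot":[0,0,0],"claw":1}]'|sed -n '2p;4p'
python3 -m crank '[{"slide":[0,0,0],"rot":[0,0,0],"claw":1},{"slide":[0,0,0],"rot":[0,0,0],"claw":1},{"slide":[0,0,0],"rot":[0,0,0],"claw":1},{"slide":[0,0,0],"rot":[0,0,0],"claw":1}]' | grep -v ee_rot
python3 -m crank '[{"slide":[0,0,-20],"rot":[0,0,0],"claw":1},{"slide":[0,0,-50],"rot":[0,0,0],"claw":1},{"slide":[0,0,-85],"rot":[0,0,0],"claw":1},{"slide":[0,0,-120],"rot":[0,0,0],"claw":1},{"slide":[0,0,-130],"rot":[0,0,0],"claw":1}]'|sed -n 2p
python3 -c "
from h import *
plan((480,-130,160,20),(520,70,160,0),(541,150,160,-17),(575.5,261.8,160,-17))"
```

```text
tool_pos: [423.8, -282.4, 26.7]
force: [-0.0, -0.3, 0.1]
time: 10.55
tool_pos: [424.2, -283.3, 28.1]
force: [0.6, 3.2, 7.9]
opening: 0.715
grasp_force: 65.2
tool_pos: [424.6, -284.5, 160.9]
11.05 [ 424.6 -284.5  160.9] yaw 39.8 F [ 0.8 -0.3 -0.9] open 0.716 grip 65.7
(480, -130, 160, 20) slide [141.4 -83.3   0.6] rot [ 0.006 -0.003  0.345] rows 3.3
(520, 70, 160, 0) slide [ 106.  -174.3    0. ] rot [0.    0.    0.349] rows 4.1
(541, 150, 160, -17) slide [ 21. -80.   0.] rot [0.    0.    0.297] rows 1.7
(575.5, 261.8, 160, -17) slide [   0.3 -117.     0. ] rot [0. 0. 0.] rows 2.3
```

```bash
python3 -m crank '[{"slide":[28,-16,0],"rot":[0,0,0.07],"claw":1},{"slide":[57,-33,0],"rot":[0,0,0.14],"claw":1},{"slide":[85,-50,0],"rot":[0,0,0.21],"claw":1},{"slide":[113,-66,0],"rot":[0,0,0.28],"claw":1},{"slide":[141,-83,0],"rot":[0,0,0.345],"claw":1}]'|sed -n 2p
python3 -m crank '[{"slide":[21,-35,0],"rot":[0,0,0.07],"claw":1},{"slide":[42,-70,0],"rot":[0,0,0.14],"claw":1},{"slide":[63,-105,0],"rot":[0,0,0.21],"claw":1},{"slide":[85,-140,0],"rot":[0,0,0.28],"claw":1},{"slide":[106,-174,0],"rot":[0,0,0.349],"claw":1}]'|sed -n 2p
python3 -m crank '[{"slide":[7,-27,0],"rot":[0,0,0.1],"claw":1},{"slide":[14,-54,0],"rot":[0,0,0.2],"claw":1},{"slide":[21,-80,0],"rot":[0,0,0.297],"claw":1},{"slide":[21,-80,0],"rot":[0,0,0.297],"claw":1}]'|sed -n 2p
python3 -c "
from h import *
im=env.get_image('top');im2=env.get_image('scene')
print(fit([im],(575,262),lambda v:circ(v,[(31,94),(28.5,94)]),(8,8)),fit([im2],(575,262),lambda v:circ(v,[(31,94),(28.5,94)]),(8,8)))
plan((575.5,261.8,160,-17),(575.5,261.8,105,-17))"
```

```text
tool_pos: [478.0, -128.3, 156.4]
tool_pos: [517.8, 72.0, 156.3]
tool_pos: [538.8, 155.2, 156.2]
(array([567.1, 254. ]), np.float64(-41.8)) (array([580.1, 260.9]), np.float64(-79.4))
12.55 [538.3 150.8 156. ] yaw -16.8 F [-0.1 -0.7 -1. ] open 0.715 grip 65.7
(575.5, 261.8, 160, -17) slide [   3.4 -117.    -4.1] rot [0.001 0.    0.003] rows 2.3
(575.5, 261.8, 105, -17) slide [ 0.  0. 55.] rot [0. 0. 0.] rows 1.1
```

```bash
python3 -m crank '[{"slide":[2,-40,-2],"rot":[0,0,0],"claw":1},{"slide":[3,-80,-2],"rot":[0,0,0],"claw":1},{"slide":[4.4,-117,-2],"rot":[0,0,0],"claw":1},{"slide":[4.4,-117,-2],"rot":[0,0,0],"claw":1},{"slide":[4.4,-117,-2],"rot":[0,0,0],"claw":1}]'|sed -n 2p
python3 -m crank '[{"slide":[0,0,20],"rot":[0,0,0],"claw":1},{"slide":[0,0,38],"rot":[0,0,0],"claw":1},{"slide":[0,0,52],"rot":[0,0,0],"claw":1},{"slide":[0,0,60],"rot":[0,0,0],"claw":1},{"slide":[0,0,60],"rot":[0,0,0],"claw":1}]'|sed -n '2p;4p'
python3 -m crank '[{"slide":[0,0,3],"rot":[0,0,0],"claw":1},{"slide":[0,0,6],"rot":[0,0,0],"claw":1},{"slide":[0,0,8],"rot":[0,0,0],"claw":1},{"slide":[0,0,8],"rot":[0,0,0],"claw":1}]'|sed -n '2p;4p'
```

```text
tool_pos: [576.9, 260.3, 157.7]
tool_pos: [576.7, 259.6, 97.3]
force: [0.2, 0.6, -1.0]
tool_pos: [577.1, 261.0, 90.3]
force: [-0.1, -0.3, -1.0]
```

```bash
python3 -m crank '[{"slide":[0,-1,1.5],"rot":[0,0,0],"claw":1},{"slide":[0,-1,3],"rot":[0,0,0],"claw":1},{"slide":[0,-1,3],"rot":[0,0,0],"claw":1}]'|sed -n '2p;4p'
python3 -m crank '[{"slide":[0,0,1],"rot":[0,0,0],"claw":1},{"slide":[0,0,2],"rot":[0,0,0],"claw":1},{"slide":[0,0,2],"rot":[0,0,0],"claw":1}]'|sed -n '2p;4p'
```

```text
tool_pos: [577.9, 262.0, 88.1]
force: [-1.4, -0.4, 5.5]
tool_pos: [578.5, 261.8, 87.5]
force: [-3.1, -2.9, 13.7]
```

```bash
python3 -m crank '[{"slide":[0,0,1],"rot":[0,0,0],"claw":1},{"slide":[0,0,1],"rot":[0,0,0],"claw":1},{"slide":[0,0,-1.5],"rot":[0,0,0],"claw":0},{"slide":[0,0,-1.5],"rot":[0,0,0],"claw":0},{"slide":[0,0,-1.5],"rot":[0,0,0],"claw":0}]'|sed -n '2p;4,5p'
python3 -m crank '[{"slide":[0,0,-3],"rot":[0,0,0],"claw":0},{"slide":[0,0,-20],"rot":[0,0,0],"claw":0},{"slide":[0,0,-50],"rot":[0,0,0],"claw":0},{"slide":[0,0,-80],"rot":[0,0,0],"claw":0},{"slide":[0,40,-80],"rot":[0,0,0],"claw":0}]'|sed -n '2p'
python3 -m crank '[{"slide":[0,45,0],"rot":[0,0,0],"claw":0},{"slide":[0,90,0],"rot":[0,0,0],"claw":0},{"slide":[0,120,0],"rot":[0,0,0],"claw":0},{"slide":[0,120,0],"rot":[0,0,0],"claw":0}]'|sed -n '2p'
python3 -c "
from h import *
ims=[env.get_image(c) for c in('top','scene')]
plan((505,70,140,15),(477.2,22.3,110,40))
for i in(ims[:1],ims[1:]): print(fit(i,(576,262),lambda v:circ(v,[(31,120),(28.5,120)]),(10,10)))
i=ims[1];print(fit([i],(477,22),lambda v:circ(v,[(31,62),(28.5,62)]),(10,10)))
cv2.imwrite('pics/s4.png',np.hstack([cv2.resize(ims[1]['pixels'][150:290,350:470],None,fx=3.2,fy=3.2),cv2.resize(ims[0]['pixels'][140:280,80:200],None,fx=3.2,fy=3.2)]))"
```

```text
tool_pos: [577.4, 262.1, 86.8]
force: [-0.0, -0.1, -0.1]
opening: 0.997
tool_pos: [567.7, 230.3, 171.2]
tool_pos: [529.9, 103.6, 166.9]
16.05 [530.9 108.6 167.2] yaw -17.1 F [0.9 1.  0.1] open 1.001 grip 0.0
(505, 70, 140, 15) slide [-13.5  44.5  27.2] rot [-0.    -0.001 -0.559] rows 1.1
(477.2, 22.3, 110, 40) slide [-39.2  38.9  30. ] rot [ 0.     0.    -0.436] rows 1.3
(array([581.2, 259.9]), np.float64(-5.5))
(array([569.3, 263.9]), np.float64(-93.1))
(array([477.4,  21.8]), np.float64(-82.5))
```

View pics/s4.png

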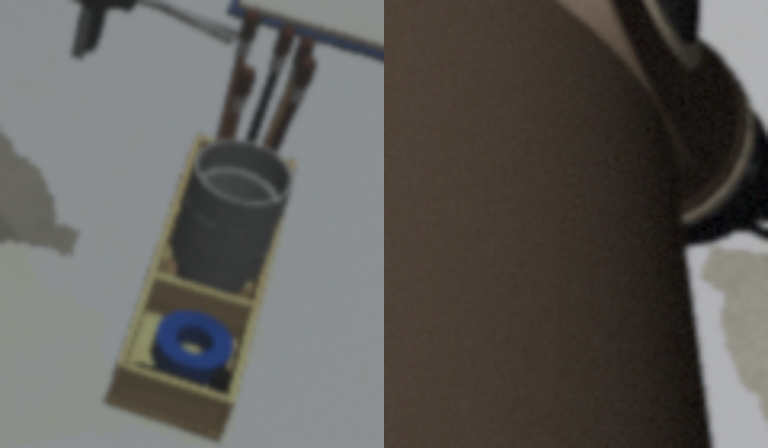

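The crop shows the stack of three straight in the caddy, with the top rim at crop (243,172), about full-image (426,204). I'll check its height on the way to the next pot.

```bash
python3 -m crank '[{"slide":[-4,10,6],"rot":[0,0,-0.14],"claw":0},{"slide":[-8,22,12],"rot":[0,0,-0.28],"claw":0},{"slide":[-11,33,20],"rot":[0,0,-0.42],"claw":0},{"slide":[-13.5,44.5,27],"rot":[0,0,-0.559],"claw":0}]'|sed -n '2p'
python3 -m crank '[{"slide":[-13,13,10],"rot":[0,0,-0.14],"claw":0},{"slide":[-26,26,20],"rot":[0,0,-0.28],"claw":0},{"slide":[-39.2,38.9,30],"rot":[0,0,-0.436],"claw":0},{"slide":[-39.2,38.9,30],"rot":[0,0,-0.436],"claw":0},{"slide":[-39.2,38.9,30],"rot":[0,0,-0.436],"claw":0}]'|sed -n '2p'
python3 -c "
from h import *
im=env.get_image('scene')
print([np.round(proj(im,(577,262,z)),1) for z in(117,120,123)],np.round(proj(im,(569.3,263.9,120)),1))
for z in (117,120,123): print(fit([im],(576,262),lambda v:circ(v,[(31,z)]),(12,8)))
plan((477.4,22.2,26,40))"
```

```text
tool_pos: [504.9, 72.1, 139.5]
tool_pos: [477.8, 23.9, 110.1]
[array([425.3, 204.4]), array([425.6, 203.3]), array([426. , 202.2])] [426.  200.9]
(array([575. , 262.7]), np.float64(-96.0))
(array([578.2, 261.4]), np.float64(-96.1))
(array([581.5, 260.2]), np.float64(-96.1))
17.0 [478.2  24.2 110.4] yaw 39.9 F [ 0.6 -0.4 -0.2] open 1.0 grip 0.0
(477.4, 22.2, 26, 40) slide [-2.   1.  84.4] rot [-0.    -0.002 -0.002] rows 1.7
```

Consistent with the stack being seated, so I'll take the third pot.

```bash
python3 -m crank '[{"slide":[-2,1,30],"rot":[0,0,0],"claw":0},{"slide":[-2,1,60],"rot":[0,0,0],"claw":0},{"slide":[-2,1,84],"rot":[0,0,0],"claw":0},{"slide":[-2,1,84],"rot":[0,0,0],"claw":0},{"slide":[-2,1,84],"rot":[0,0,0],"claw":1}]'|sed -n '2p;4p'
python3 -m crank '[{"slide":[0,0,0],"rot":[0,0,0],"claw":1},{"slide":[0,0,0],"rot":[0,0,0],"claw":1},{"slide":[0,0,0],"rot":[0,0,0],"claw":1},{"slide":[0,0,0],"rot":[0,0,0],"claw":1}]' | grep -v ee_rot
python3 -m crank '[{"slide":[0,0,-20],"rot":[0,0,0],"claw":1},{"slide":[0,0,-50],"rot":[0,0,0],"claw":1},{"slide":[0,0,-85],"rot":[0,0,0],"claw":1},{"slide":[0,0,-125],"rot":[0,0,0],"claw":1},{"slide":[0,0,-155],"rot":[0,0,0],"claw":1}]'|sed -n 2p
python3 -c "
from h import *
plan((510,60,182,10),(541,150,182,-17),(577,261.9,182,-17))"
```

```text
tool_pos: [476.9, 21.8, 26.4]
force: [-0.0, 0.2, 0.6]
time: 17.9
tool_pos: [477.6, 21.2, 27.6]
force: [-0.8, 1.1, 7.3]
opening: 0.708
grasp_force: 65.3
tool_pos: [476.7, 20.6, 184.0]
18.4 [476.7  20.6 184. ] yaw 40.0 F [-0.   0.1 -0.8] open 0.705 grip 65.1
(510, 60, 182, 10) slide [50.8 -8.8  2.1] rot [ 0.001 -0.003  0.524] rows 1.0
(541, 150, 182, -17) slide [ 46.2 -83.2   0. ] rot [0.    0.    0.471] rows 1.9
(577, 261.9, 182, -17) slide [   1.7 -117.5    0. ] rot [0. 0. 0.] rows 2.4
```

```bash
python3 -m crank '[{"slide":[13,-2,0],"rot":[0,0,0.13],"claw":1},{"slide":[26,-4,0],"rot":[0,0,0.26],"claw":1},{"slide":[39,-6,0],"rot":[0,0,0.39],"claw":1},{"slide":[50.8,-8.8,0],"rot":[0,0,0.524],"claw":1}]'|sed -n 2p
python3 -m crank '[{"slide":[12,-21,0],"rot":[0,0,0.12],"claw":1},{"slide":[24,-42,0],"rot":[0,0,0.24],"claw":1},{"slide":[35,-63,0],"rot":[0,0,0.36],"claw":1},{"slide":[46,-83,0],"rot":[0,0,0.471],"claw":1}]'|sed -n 2p
python3 -m crank '[{"slide":[1,-40,0],"rot":[0,0,0],"claw":1},{"slide":[1,-80,0],"rot":[0,0,0],"claw":1},{"slide":[1.7,-117,0],"rot":[0,0,0],"claw":1},{"slide":[1.7,-117,0],"rot":[0,0,0],"claw":1},{"slide":[1.7,-117,0],"rot":[0,0,0],"claw":1}]'|sed -n 2p
python3 -c "
from h import *
plan((577,261.9,182,-17),(577,261.9,116,-17))"
```

```text
tool_pos: [510.0, 60.2, 181.9]
tool_pos: [540.6, 150.6, 181.7]
tool_pos: [575.7, 261.8, 181.0]
19.7 [575.7 261.8 181. ] yaw -16.9 F [ 0.9 -0.9 -1.1] open 0.7 grip 65.3
(577, 261.9, 182, -17) slide [ 1.2 -0.4 -1. ] rot [-0.     0.     0.002] rows 0.0
(577, 261.9, 116, -17) slide [ 0.  0. 66.] rot [0. 0. 0.] rows 1.3
```

Seat expected near a TCP height of 112.5–113.5.

```bash
python3 -m crank '[{"slide":[1.2,-0.4,15],"rot":[0,0,0],"claw":1},{"slide":[1.2,-0.4,32],"rot":[0,0,0],"claw":1},{"slide":[1.2,-0.4,47],"rot":[0,0,0],"claw":1},{"slide":[1.2,-0.4,57],"rot":[0,0,0],"claw":1},{"slide":[1.2,-0.4,59],"rot":[0,0,0],"claw":1}]'|sed -n '2p;4p'
python3 -m crank '[{"slide":[0,0,2],"rot":[0,0,0],"claw":1},{"slide":[0,0,4],"rot":[0,0,0],"claw":1},{"slide":[0,0,6],"rot":[0,0,0],"claw":1},{"slide":[0,0,6],"rot":[0,0,0],"claw":1}]'|sed -n '2p;4p'
python3 -m crank '[{"slide":[0,0,1],"rot":[0,0,0],"claw":1},{"slide":[0,0,2],"rot":[0,0,0],"claw":1},{"slide":[0,0,3],"rot":[0,0,0],"claw":1},{"slide":[0,0,3],"rot":[0,0,0],"claw":1}]'|sed -n '2p;4p'
```

```text
tool_pos: [576.6, 260.0, 120.1]
force: [-0.3, 0.2, -1.1]
tool_pos: [577.4, 261.2, 116.0]
force: [-0.4, 0.4, -0.2]
tool_pos: [578.2, 262.2, 114.2]
force: [-0.3, 0.3, 5.4]
```

```bash
python3 -m crank '[{"slide":[0,0,1],"rot":[0,0,0],"claw":1},{"slide":[0,0,2],"rot":[0,0,0],"claw":1},{"slide":[0,0,2],"rot":[0,0,0],"claw":1}]'|sed -n '2p;4p'
python3 -m crank '[{"slide":[0,0,1],"rot":[0,0,0],"claw":1},{"slide":[0,0,1],"rot":[0,0,0],"claw":1}]'|sed -n '2p;4p'
```

```text
tool_pos: [579.2, 263.3, 113.6]
force: [-1.1, 2.0, 11.8]
tool_pos: [579.7, 263.8, 113.3]
force: [-0.9, 1.6, 14.4]
```

```bash
python3 -m crank '[{"slide":[0,0,-2.5],"rot":[0,0,0],"claw":1},{"slide":[0,0,-2.5],"rot":[0,0,0],"claw":0},{"slide":[0,0,-2.5],"rot":[0,0,0],"claw":0},{"slide":[0,0,-2.5],"rot":[0,0,0],"claw":0},{"slide":[0,0,-2.5],"rot":[0,0,0],"claw":0}]'|sed -n '2p;4,5p'
python3 -m crank '[{"slide":[0,0,-15],"rot":[0,0,0],"claw":0},{"slide":[0,0,-40],"rot":[0,0,0],"claw":0},{"slide":[0,0,-75],"rot":[0,0,0],"claw":0},{"slide":[0,40,-75],"rot":[0,0,0],"claw":0},{"slide":[0,85,-75],"rot":[0,0,0],"claw":0}]'|sed -n '2p'
python3 -c "
from h import *
ims=[env.get_image(c) for c in('top','scene')]
plan((580,30,150,-17),(625,-80.3,100,-17))
print(fit(ims[1:],(576,262),lambda v:circ(v,[(31,146)]),(12,8)))
for i in ims: print(fit([i],(623,-81),lambda v:circ(v,[(31,14)]),(14,10)),fit([i],(623,-81),lambda v:circ(v,[(11,39)]),(14,10)))
cv2.imwrite('pics/s5.png',np.hstack([cv2.resize(ims[1]['pixels'][150:290,350:470],None,fx=3.2,fy=3.2),cv2.resize(ims[0]['pixels'][110:250,235:355],None,fx=3.2,fy=3.2)]))"
```

```text
tool_pos: [577.1, 260.8, 111.9]
force: [-0.6, 0.1, 0.9]
opening: 1.002
tool_pos: [552.9, 181.1, 189.6]
22.6 [552.2 172.9 188.6] yaw -17.4 F [ 1.1 -0.2 -0. ] open 1.0 grip 0.0
(580, 30, 150, -17) slide [ 69.1 127.9  39.2] rot [ 0.004 -0.002 -0.006] rows 3.0
(625, -80.3, 100, -17) slide [75.3 92.3 50. ] rot [0. 0. 0.] rows 2.6
(array([579.7, 261.5]), np.float64(-103.3))
(array([620.7, -79.8]), np.float64(-42.1)) (array([617.5, -79.4]), np.float64(-81.3))
(array([624.9, -80.9]), np.float64(-51.8)) (array([623.2, -80.8]), np.float64(-74.3))
```

View pics/s5.png

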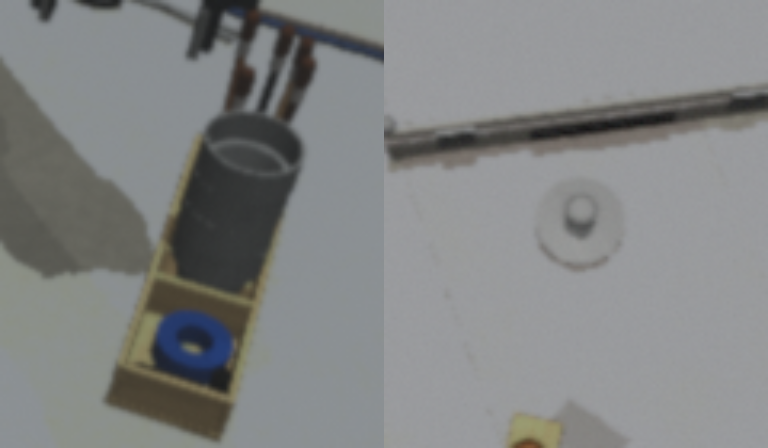

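The left crop shows a straight stack of four with its rim at (253,142). The right crop shows the lid centred at (580,222) with its knob at (580,210), clear of the case. I'll take the lid at (622.3,-80.3).

```bash
python3 -m crank '[{"slide":[17,32,10],"rot":[0,0,0],"claw":0},{"slide":[34,64,20],"rot":[0,0,0],"claw":0},{"slide":[52,96,30],"rot":[0,0,0],"claw":0},{"slide":[69,128,39],"rot":[0,0,0],"claw":0.2},{"slide":[69,128,39],"rot":[0,0,0],"claw":0.4}]'|sed -n '2p'
python3 -c "
from h import *
plan((622.3,-80.3,100,-17))"
```

```text
tool_pos: [581.6, 30.6, 147.9]
23.1 [581.6  30.6 147.9] yaw -17.4 F [ 0.1 -0.7  0.2] open 0.69 grip 0.0
(622.3, -80.3, 100, -17) slide [72.  93.4 48.2] rot [ 0.004  0.    -0.007] rows 2.5
```

```bash
python3 -m crank '[{"slide":[24,31,16],"rot":[0,0,0],"claw":0.4},{"slide":[48,62,32],"rot":[0,0,0],"claw":0.4},{"slide":[72,93.4,48],"rot":[0,0,0],"claw":0.4},{"slide":[72,93.4,48],"rot":[0,0,0],"claw":0.4},{"slide":[72,93.4,48],"rot":[0,0,0],"claw":0.4}]'|sed -n '2p'
python3 -c "
from h import *
plan((622.3,-80.3,18,-17))"
```

```text
tool_pos: [622.9, -73.5, 100.4]
23.6 [622.9 -73.5 100.4] yaw -17.1 F [-0.8  1.1 -0.1] open 0.605 grip 0.0
(622.3, -80.3, 18, -17) slide [ 1.5  6.7 82.4] rot [-0.     0.001 -0.001] rows 1.7
```

```bash
python3 -m crank '[{"slide":[1,5,20],"rot":[0,0,0],"claw":0.4},{"slide":[1,5,40],"rot":[0,0,0],"claw":0.4},{"slide":[1,5,40],"rot":[0,0,0],"claw":0.4},{"slide":[1,5,40],"rot":[0,0,0],"claw":0.4}]'|sed -n '2p'
python3 -c "
from h import *
plan((622.3,-80.3,18,-17))"
```

```text
tool_pos: [622.6, -76.3, 61.3]
24.0 [622.6 -76.3  61.3] yaw -16.9 F [ 0.1 -0.7  1. ] open 0.606 grip 0.0
(622.3, -80.3, 18, -17) slide [ 0.9  4.  43.3] rot [-0.001 -0.     0.003] rows 0.9
```

```bash
python3 -m crank '[{"slide":[0.9,4,20],"rot":[0,0,0],"claw":0.4},{"slide":[0.9,4,35],"rot":[0,0,0],"claw":0.4},{"slide":[0.9,4,42.5],"rot":[0,0,0],"claw":0.4},{"slide":[0.9,4,42.5],"rot":[0,0,0],"claw":0.4}]'|sed -n '2p;4p'
python3 -m crank '[{"slide":[0,0,0],"rot":[0,0,0],"claw":0.6},{"slide":[0,0,0],"rot":[0,0,0],"claw":1},{"slide":[0,0,0],"rot":[0,0,0],"claw":1},{"slide":[0,0,0],"rot":[0,0,0],"claw":1},{"slide":[0,0,0],"rot":[0,0,0],"claw":1}]'|grep -v ee_rot
python3 -m crank '[{"slide":[0,0,0],"rot":[0,0,0],"claw":1},{"slide":[0,0,0],"rot":[0,0,0],"claw":1}]'|grep -v ee_rot
python3 -c "
from h import *
im=env.get_image('scene')
cv2.imwrite('pics/s6.png',cv2.resize(im['pixels'][190:270,200:310],None,fx=5,fy=5))"
```

```text
tool_pos: [621.4, -81.6, 17.1]
force: [-0.3, -0.8, -0.1]
time: 24.9
tool_pos: [622.6, -82.0, 18.7]
force: [-0.3, 0.7, 5.3]
opening: 0.232
grasp_force: 58.5
time: 25.1
tool_pos: [622.6, -82.0, 18.7]
force: [-0.1, 1.2, 5.3]
opening: 0.232
grasp_force: 58.5
```

View pics/s6.png

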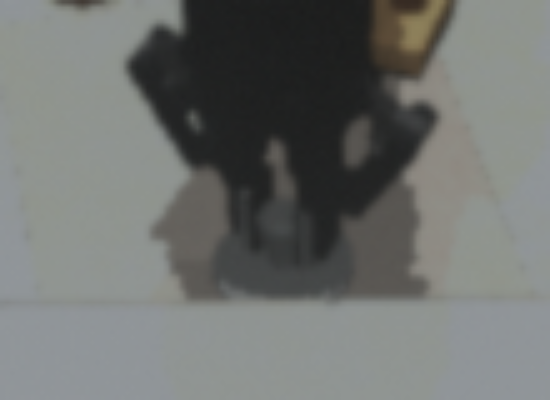

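The picture shows the fingers closed on the knob at crop (280,215), with the lid flat below. Lifting.

```bash
python3 -m crank '[{"slide":[0,0,-15],"rot":[0,0,0],"claw":1},{"slide":[0,0,-45],"rot":[0,0,0],"claw":1},{"slide":[0,0,-90],"rot":[0,0,0],"claw":1},{"slide":[0,0,-138],"rot":[0,0,0],"claw":1},{"slide":[0,0,-183],"rot":[0,0,0],"claw":1}]'|sed -n '2p;5,6p'
python3 -c "
from h import *
plan((575,50,200,-17),(541,150,200,-17))"
```

```text
tool_pos: [621.5, -82.5, 203.7]
opening: 0.233
grasp_force: 58.7
25.65 [621.5 -82.5 203.7] yaw -17.0 F [ 1.  -1.3 -0.4] open 0.233 grip 58.7
(575, 50, 200, -17) slide [ -83.2 -113.1    3.7] rot [ 0. -0.  0.] rows 2.8
(541, 150, 200, -17) slide [-61.8 -85.7   0. ] rot [0. 0. 0.] rows 2.1
```

```bash
python3 -m crank '[{"slide":[-20,-28,0],"rot":[0,0,0],"claw":1},{"slide":[-41,-56,0],"rot":[0,0,0],"claw":1},{"slide":[-62,-85,0],"rot":[0,0,0],"claw":1},{"slide":[-83,-113,0],"rot":[0,0,0],"claw":1},{"slide":[-103,-142,0],"rot":[0,0,0],"claw":1}]'|sed -n 2p
python3 -m crank '[{"slide":[-20,-28,0],"rot":[0,0,0],"claw":1},{"slide":[-41,-57,0],"rot":[0,0,0],"claw":1},{"slide":[-41,-87,0],"rot":[0,0,0],"claw":1},{"slide":[-41,-117,0],"rot":[0,0,0],"claw":1},{"slide":[-41,-147,0],"rot":[0,0,0],"claw":1}]'|sed -n 2p
python3 -m crank '[{"slide":[0,-15,0],"rot":[0,0,0],"claw":1},{"slide":[0,-22,0],"rot":[0,0,0],"claw":1},{"slide":[0,-22,0],"rot":[0,0,0],"claw":1},{"slide":[0,-22,0],"rot":[0,0,0],"claw":1}]'|sed -n 2p
python3 -c "
from h import *
im=env.get_image('scene')
plan((577.3,261.5,200,-17))
cv2.imwrite('pics/s7.png',cv2.resize(im['pixels'][130:270,350:470],None,fx=4,fy=4))"
```

```text
tool_pos: [563.9, 84.4, 201.8]
tool_pos: [568.6, 236.9, 201.8]
tool_pos: [575.0, 255.5, 200.8]
27.1 [575.1 255.3 200.9] yaw -17.1 F [ 0.3  0.4 -1.1] open 0.234 grip 58.7
(577.3, 261.5, 200, -17) slide [ 0.3 -6.5  0.9] rot [ 0.001 -0.    -0.001] rows 0.1
```

View pics/s7.png

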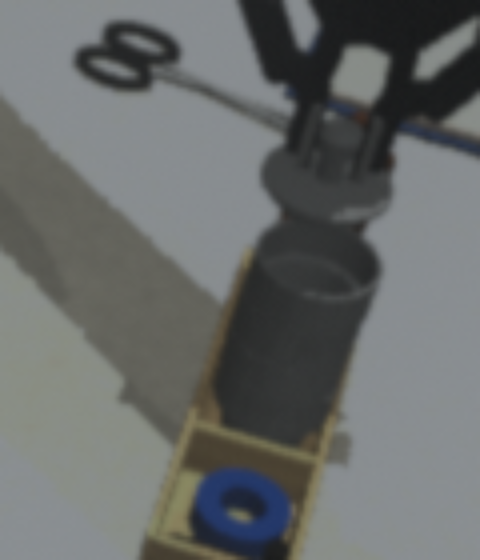

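The lid is level above the stack mouth: flange at crop (328,190), rim at (320,257). I'll compare both in the same camera.

```bash
python3 -c "
from h import *
im=env.get_image('scene')
print(fit([im],(576,257),lambda v:circ(v,[(31,196)]),(10,10)),fit([im],(576,257),lambda v:circ(v,[(31,192)]),(10,10)),fit([im],(578,262),lambda v:circ(v,[(31,146)]),(10,10)))
plan()"
```

```text
(array([580., 254.]), np.float64(-95.1)) (array([575.1, 255.5]), np.float64(-94.4)) (array([573.9, 263.3]), np.float64(-86.1))
27.15 [575.1 255.5 201. ] yaw -17.1 F [ 0.4  0.2 -1.5] open 0.234 grip 58.7
```

```bash
python3 -m crank '[{"slide":[0.3,-6.3,0],"rot":[0,0,0],"claw":1},{"slide":[0.3,-6.3,12],"rot":[0,0,0],"claw":1},{"slide":[0.3,-6.3,24],"rot":[0,0,0],"claw":1},{"slide":[0.3,-6.3,33],"rot":[0,0,0],"claw":1},{"slide":[0.3,-6.3,33],"rot":[0,0,0],"claw":1}]'|sed -n '2p;4p'
python3 -m crank '[{"slide":[0,0,2],"rot":[0,0,0],"claw":1},{"slide":[0,0,4],"rot":[0,0,0],"claw":1},{"slide":[0,0,6],"rot":[0,0,0],"claw":1},{"slide":[0,0,6],"rot":[0,0,0],"claw":1}]'|sed -n '2p;4p'
python3 -m crank '[{"slide":[0,0,2],"rot":[0,0,0],"claw":1},{"slide":[0,0,4],"rot":[0,0,0],"claw":1},{"slide":[0,0,4],"rot":[0,0,0],"claw":1}]'|sed -n '2p;4p'
```

```text
tool_pos: [576.0, 262.4, 165.4]
force: [0.0, 0.5, -0.5]
tool_pos: [577.1, 263.2, 161.8]
force: [-0.1, 0.2, 0.1]
tool_pos: [577.0, 263.1, 157.6]
force: [0.0, -0.9, -0.9]
```

```bash
python3 -m crank '[{"slide":[0,0,1],"rot":[0,0,0],"claw":1},{"slide":[0,0,2],"rot":[0,0,0],"claw":1},{"slide":[0,0,2],"rot":[0,0,0],"claw":1}]'|sed -n '2p;4p'
python3 -m crank '[{"slide":[0,0,1],"rot":[0,0,0],"claw":1},{"slide":[0,0,1],"rot":[0,0,0],"claw":1}]'|sed -n '2p;4p'
```

```text
tool_pos: [577.1, 263.1, 155.7]
force: [-0.5, 0.6, -1.2]
tool_pos: [577.1, 263.1, 154.8]
force: [-0.3, 0.6, -1.2]
```

```bash
python3 -m crank '[{"slide":[0,0,1],"rot":[0,0,0],"claw":1},{"slide":[0,0,1],"rot":[0,0,0],"claw":1}]'|sed -n '2p;4p'
python3 -m crank '[{"slide":[0,0,1],"rot":[0,0,0],"claw":1},{"slide":[0,0,1],"rot":[0,0,0],"claw":1}]'|sed -n '2p;4p'
```

```text
tool_pos: [577.3, 263.2, 154.2]
force: [-0.7, 0.2, 2.2]
tool_pos: [577.7, 263.3, 154.1]
force: [-0.8, -0.9, 7.8]
```

```bash
python3 -m crank '[{"slide":[0,0,-1],"rot":[0,0,0],"claw":1},{"slide":[0,0,-1],"rot":[0,0,0],"claw":0.3},{"slide":[0,0,-1],"rot":[0,0,0],"claw":0.3},{"slide":[0,0,-1],"rot":[0,0,0],"claw":0.3},{"slide":[0,0,-1],"rot":[0,0,0],"claw":0.3}]'|sed -n '2p;4,5p'
python3 -m crank '[{"slide":[0,0,-10],"rot":[0,0,0],"claw":0.3},{"slide":[0,0,-35],"rot":[0,0,0],"claw":0.3},{"slide":[0,0,-70],"rot":[0,0,0],"claw":0.3},{"slide":[0,40,-70],"rot":[0,0,0],"claw":0.3},{"slide":[0,85,-70],"rot":[0,0,0],"claw":0.3}]'|sed -n '2p'
python3 -m crank '[{"slide":[0,45,0],"rot":[0,0,0],"claw":0.3},{"slide":[0,90,0],"rot":[0,0,0],"claw":0.3},{"slide":[0,120,0],"rot":[0,0,0],"claw":0.3},{"slide":[0,120,0],"rot":[0,0,0],"claw":0.3},{"slide":[0,120,0],"rot":[0,0,0],"claw":0.3}]'|sed -n '2p'
python3 -c "
from h import *
im=env.get_image('scene');plan()
print(fit([im],(578,262),lambda v:circ(v,[(31,150)]),(12,8)))
a=cv2.resize(im['pixels'][140:280,350:470],None,fx=3.2,fy=3.2);b=cv2.resize(im['pixels'][100:268,90:330],None,fx=1.6,fy=1.6)
b=cv2.copyMakeBorder(b,0,a.shape[0]-b.shape[0],0,0,cv2.BORDER_CONSTANT)
cv2.imwrite('pics/s8.png',np.hstack([a,b]))"
```

```text
tool_pos: [577.0, 263.2, 153.7]
force: [0.2, -0.1, -0.4]
opening: 0.701
tool_pos: [552.5, 183.1, 225.7]
tool_pos: [517.6, 66.8, 224.9]
30.8 [517.7  67.9 224.7] yaw -17.0 F [ 0.   0.9 -0.7] open 0.702 grip 0.0
(array([581.1, 261.9]), np.float64(-95.6))
```

View pics/s8.png

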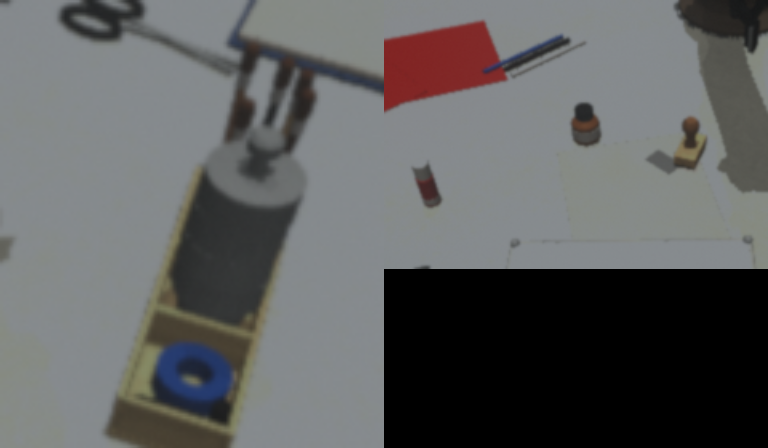

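The lid sits flat on the straight stack at crop (255,170). The ink bottle, glue stick and stamp are all standing, and the robot is clear. Handing in.

```bash
python3 -c "
from workcell import env
print(env.sign_off())"
```

```text
the job is handed in; nothing more can be done
None
```

I nested the three loose pots into the caddy pot as one straight stack, seated the lid on top, left the ink bottle, glue stick and stamp standing where they were, and handed the job in at about 31 s; the hand-in returned no verdict.

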